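Clip a finished panel and hold it over the drying rack

ROBOT

A 6-joint arm with a two-finger parallel gripper is mounted at the origin on the work surface. World frame = base frame: x ahead of the robot, y to its left, z up, the work surface at z = 0. Lengths are in m, angles in rad, forces in N, time in s.
With the tool pointing down it reaches from about 0.3 to 0.775 m from the base axis. Payload 14.6 kg.
Tool frame: the origin (TCP) lies on the mounting face of the last link; the fingertips stand 199 mm ahead of it and the grasp point (between the pads) lies 180 mm ahead of it; z points along the fingers, y is the line along which they close (so a half turn about z gives the same grasp; the last joint's range is limited). The gripper opens to 94 mm and grips with 3 to 60 N. Pads are 16 mm wide; open, the fingers measure 119 mm over their backs; the gripper's body (75 mm by 177 mm) begins 78 mm behind the grasp point.
Start: joints at [1.13, 0.3, 1.521, -0, 1.321, -0.067], TCP at [0.201, 0.512, 0.405] pointing down, gripper open.
Joint ranges: [-3.03, 3.03], [-0.79, 2.21], [0.23, 2.52], [-1.04, 4.18], [0, 3.07], [-2.55, 2.55]. Speed limits (rad/s): [2.22, 2.22, 2.57, 3.14, 3.14, 3.14].

INTERFACE

Orientations are given as [roll, pitch, yaw] about the fixed x, y, z axes, in that order (R = Rz(yaw) Ry(pitch) Rx(roll)).
In Python, from station import telemetry, cams, workorder, finder gives the robot as it stands.
- The arm moves only by the tool jog_arm, never from a script. Its argument "rows" is a list of rows, each an object with "gripper": the finger opening in m, from 0 to 0.094; "slide": the shift along the tool's x, y, z in m, a list of three; "spin": the turn about the tool's z in rad. In form: [{"gripper": gripper, "slide": [tx, ty, tz], "spin": spin}, ...]. A call has 1 to 8 rows; each row is the pose to reach, as a shift and turn from the pose commanded when the call began, along the tool's axes at that moment; what a row does not reach only later rows make up. A row lasts 1/10 s, in which the tool goes at most 50 mm and 8.59 degrees, less where a joint would pass 70% of its speed; a pose out of reach is approached as far as the arm can. A call with a gripper value outside its range is refused whole. The fingers move at their own pace and stop on an object; "squeeze" is the grip in N (left out, the last holds). Time passes only in rows, so rows that repeat a pose let the fingers close. It gives the time, the measured TCP pose, the force, the opening and the grip force at its end, in the units of the state.
- telemetry.get_obs(): the state, without advancing time (a new reading comes with each control period).
- cams.camera(name): name is "scene" or "top" or "wrist"; returns (picture, depth): 384x512x3 uint8, red, green, blue; 384x512 float32, m along the optical axis (not along the pixel's ray), 0 where there is no reading.
- cams.camera_info(name): a dict with "camera_matrix" (3x3 intrinsics, pixels), "R" (3x3) and "t" (3): a world point X has camera coordinates R X + t; the wrist camera has in their place "tool_from_camera" (4x4, takes a point from camera to tool coordinates, whose origin is the TCP and whose axes are the flange's). Camera axes: x right, y down, z forward; pixel columns grow to the right and rows downward; lengths in m; the calibration is good to about 2 mm. A picture is of the moment at which its call begins: read the wrist's pose just before it. camera_info takes no time and is no camera call.
- workorder.hand_in(): hands the job in; it is judged then, once.
Trained networks look in the newest picture that a camera, given by its name, has taken for a name from the list of things; names that differ only in an ending like _2 or _b are one class to them, and where a whole thing is asked for, a point or a joint stands for the part that bears it (a point fixed in the world has none). Each returns a list of dicts, best first, with "confidence" (0 to 1); they miss things now and then, are a little off and sometimes report something else, mostly with a low value. They report only what shows in the picture. A call takes as long as a camera call. They do not tell look-alikes from the thing itself.
- finder.find_in(target, camera): "point" ([x, y, z] in m, in world coordinates, good to about 4 mm: the middle of the surface that is visible of it).
- finder.masks_of(target, camera): "region" (384x512 bool, what is visible of it).
The state is a dict: "time_s": time; "qpos": joint angles; "joint_vel": joint speeds; "tau": joint torques, N m; "ee_pos": TCP position; "eef_rot": TCP orientation; "force": force on the tool from outside, world axes, zero at the start; "moment": the same for the moment, N m; "grip_width": finger opening in m; "grip_force": force on a finger pad.
Only numpy, scipy, OpenCV 4.12 (cv2) and the standard library are available. Lean on these libraries where they do the work, as an engineer would, in place of code of your own. Each camera call takes 0.05 s, during which the arm holds its last target. There are 200 camera calls.

TASK

The small dark panel in the slotted block has wet finish, so the fingers must not touch it. Squeeze the spring clip off its metal rail, close it onto the middle of the panel's top edge and let go of it; then take hold of the clip again without opening it, lift the panel out by it, carry it over the plank without the panel touching the plank, and stop with the panel hovering about 15 mm above the rack's empty slot, upright, lined up with the slot and touching nothing but the clip. Finish while still holding it there, so I can check its bottom edge; leave the tin, the bottle and the screwdriver alone.

Things in the scene. Friction and masses are not known exactly. Their poses are not given: they have to be found in the camera images.
- panel: thin dark wooden panel with a wet finish, loose, standing on edge in the slotted block: 110 mm long (its x) by 6 mm thick (its y) by 80 mm tall (its z), 50 to 90 g. Origin: middle of its lower edge; its upper edge is at z = 80 mm. A like panel, fixed, fills the rack's other slot.
- stand: fixed mid-brown wooden block that holds the panel at the start: 70 mm (x, along the slot) by 71.5 mm by 30 mm tall, with one slot 7.5 mm wide and 18 mm deep open at the top and ends, in which the panel stands with its lower edge 12 mm above the table. Origin: centre of the underside.
- clip: black spring clip like a big clothes peg, upright, jaws down, 98 mm tall, 85 g. Origin: midway between the jaw tips; z up, y across the jaws, x along its 20 mm width; the frame tilts by half the jaw angle when open. Jaw pads z 0 to 14 mm; above them to z = 45 mm a free throat 14 mm wide. It starts biting the rail 18 mm deep; bite the panel as deep. Halves pivot about x at z = 55 mm.
- clip_squeeze (a point): point between the two handle plates, z = 82 mm of the clip, where to squeeze them together along the clip's y. Plates: 20 mm wide (x), z 60 to 98 mm, about 57 mm over their outer faces at this height; pressed to about 47 mm (13 to 23 N, then a stop) the jaw tips open to about 25 mm.
- clip_block (a point): centre of the clip's steel block between the handles, z = 60 mm of the clip (block 26 mm along x, 14 mm along y, z 45 to 71 mm). Gripped along the clip's x, from above, it carries the clip without opening it: the handle plates, inside |x| = 10 mm, rise 38 mm above this point.
- jaw (a joint): opening angle of the clip's jaws, rad: 0 = gap of 6 mm (gripping rail or panel), 0.40 = fully squeezed open (stop), about -0.12 = shut on nothing; the spring shuts it (0.4 N m at 0, 0.6 N m at 0.40).
- rail: fixed bare metal strip standing on edge on a dark foot, on which the clip is kept: strip 100 mm long (x), 6 mm thick (y), top at 75 mm; foot 110 x 60 x 14 mm. Origin: centre of the underside.
- plank: fixed plank standing on edge across the way between panel and rack: 360 mm long (its x), 22 mm thick (its y), 100 mm tall, with short steel dogs 35 mm tall beside it. Origin: centre of the underside.
- rack: fixed mid-brown wooden drying rack, 150 mm (x, along its slots) by 130 mm by 30 mm tall, two slots along x at y = +30 mm (empty, the target) and y = -30 mm (filled by a fixed panel whose top is 92 mm above the table). Origin: centre of the underside.
- slot (a point): centre of the mouth of the rack's empty slot, 30 mm above the table; axes as the rack's. The slot is 130 mm long (x), 16 mm wide (y), 18 mm deep.
- tin: metal tin, 72 mm across, 70 mm tall, loose, to be left alone. Origin: centre of the underside.
- glue: white plastic bottle, 54 mm across, 130 mm tall, loose, to be left alone. Origin: centre of the underside.
- driver: screwdriver lying on the bench, loose, to be left alone. Origin: under its middle, x along it.
Things that resemble listed ones, but are neither listed nor needed, are in the scene too. Several things look just like the rack: the one meant starts farthest to the robot's right.

How it is judged:
On the way, in this order (a step that is already met when the one before it is completed fails the run):
1. the clip, let go of by the fingers, grips the panel near the middle of its top edge (contact force between clip and panel above 2 N and contact force between the fingers and clip below 0.2 N and z of clip in the frame of panel above 0.045 m and x of clip in the frame of panel between -0.02 and 0.02 m), for 0.2 s.
2. the panel, hanging in the clip, passes over the top of the plank (z of panel in the frame of plank above 0.1 m and y of panel in the frame of plank between -0.05 and 0.05 m and x of panel in the frame of plank between -0.18 and 0.18 m and contact force between clip and panel above 1 N), for 0.05 s.
At the end, for the whole second after the job is handed in: The robot is still holding the clip and the clip the panel; the panel's lower edge is 4 to 28 mm above the slot's mouth, centred within 8 mm along and 4 mm across the slot, parallel to it within 0.08 rad, upright within 0.1 rad, still (under 20 mm/s) and not touching the rack (x of panel in the frame of slot between -0.008 and 0.008 m and y of panel in the frame of slot between -0.004 and 0.004 m and z of panel in the frame of slot between 0.004 and 0.028 m and angle between the x axis of panel and the x axis of rack, either way round below 0.08 rad and angle between panel's own z axis and vertical below 0.1 rad and contact force between each of panel, clip and rack below 0.05 N and contact force between clip and panel above 1 N and contact force between the fingers and clip above 1 N and linear speed of panel below 0.02 m/s); the arm keeps its last pose, push and grip.
It fails at once if the fingers or any other part of the arm touch the panel (contact force between any of the fingers, the arm and panel above 0.3 N).
It fails at once if the panel bumps the plank (contact force between panel and plank above 1 N).
It fails at once if the tin is moved more than 15 mm (distance of tin from where it was at the start of the episode above 0.015 m).
It fails at once if the bottle is moved more than 15 mm (distance of glue from where it was at the start of the episode above 0.015 m).
It fails at once if the screwdriver is moved more than 15 mm (distance of driver from where it was at the start of the episode above 0.015 m).
It also fails if it takes over 70 s, if anything falls off the work surface, if the arm or the gripper's body presses on something with over 40 N, if the wrist force passes 120 N, or if a joint passes its speed limit or range.

## Working session

There is one attempt and no reset: what is moved stays moved. The work goes in short steps, Python scripts to look and compute and a tool call to move; the robot and the scene stay as the last step left them, time stands still between calls to the robot, and variables do not carry over. Pictures are saved under pics/ and viewed, at most 10 in all, crops included, and the job is handed in when it is done.

Besides the shell and the picture viewer there is one more tool, called after "Request:" as name(argument=value, ...) on one line, values as JSON. jog_arm: Moves the arm, as the interface text tells. Its arguments: {"type":"object","properties":{"rows":{"type":"array","items":{"type":"object","properties":{"gripper":{"type":"number"},"slide":{"type":"array","items":{"type":"number"}},"spin":{"type":"number"}}}},"squeeze":{"type":"number"}},"required":["rows"]}

```bash
ls; mkdir -p pics; python3 - <<'E'
from station import telemetry, cams
import cv2,numpy as np
o=telemetry.get_obs();print(o)
for n in("scene","top"):
    p,d=cams.camera(n);cv2.imwrite(f"pics/{n}0.png",p[:,:,::-1]);np.save(f"{n}0.npy",d)
    print(cams.camera_info(n))
print(cams.camera_info("wrist"))
E
```

```text
pics
{'time_s': 0.0, 'qpos': array([ 1.13042338e+00,  3.00453015e-01,  1.52161544e+00,  2.48524182e-05,
        1.32071682e+00, -6.66020689e-02]), 'joint_vel': array([-0.00092529,  0.00062718, -0.00067644, -0.00104775,  0.00081069,
        0.00036095]), 'tau': array([ 4.48531136e-03, -5.31849360e+01, -3.52722681e+01,  7.09970389e-02,
        2.46166351e-02, -9.72675525e-05]), 'ee_pos': array([0.20080378, 0.51198502, 0.40408158]), 'eef_rot': array([-3.14040427e+00, -1.03391528e-04,  2.76781555e+00]), 'force': array([ 0.23669122,  0.82651943, -0.42783953]), 'moment': array([-0.06017033, -0.00371871, -0.00693531]), 'grip_force': 0.0, 'grip_width': 0.09410609819809904}
{'camera_matrix': array([[474.40713856,   0.        , 255.87875428],
       [  0.        , 474.40713856, 184.47130174],
       [  0.        ,   0.        ,   1.        ]]), 'R': array([[ 0.67052956,  0.74175523, -0.01375811],
       [ 0.48608493, -0.45326815, -0.74717429],
       [-0.56045655,  0.49431484, -0.66448573]]), 't': array([-0.37575474, -0.1812108 ,  1.49284314])}
{'camera_matrix': array([[363.85302872,   0.     
[... 159 characters left out ...]
21, -0.011592  ],
       [-0.99602181,  0.02144833, -0.08649   ],
       [ 0.0867146 ,  0.00977099, -0.99618528]]), 't': array([0.03654039, 0.53144724, 0.95152633])}
{'camera_matrix': array([[297.66707642,   0.        , 253.05753943],
       [  0.        , 297.66707642, 185.968261  ],
       [  0.        ,   0.        ,   1.        ]]), 'tool_from_camera': array([[ 6.59244833e-04, -9.57540354e-01, -2.88298518e-01,
         8.43460433e-02],
       [ 9.99999724e-01,  7.29851043e-04, -1.37417201e-04,
        -1.59694450e-03],
       [ 3.41997490e-04, -2.88298348e-01,  9.57540571e-01,
         1.83575864e-02],
       [ 0.00000000e+00,  0.00000000e+00,  0.00000000e+00,
         1.00000000e+00]])}
```

View pics/top0.png

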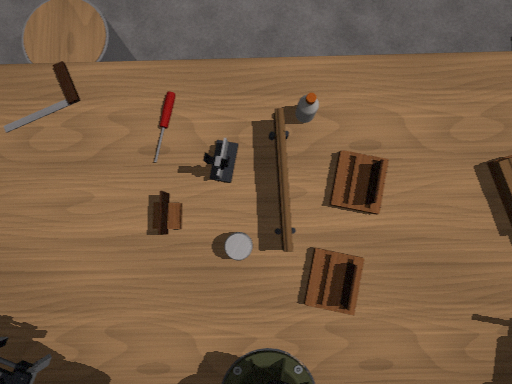

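View pics/scene0.png

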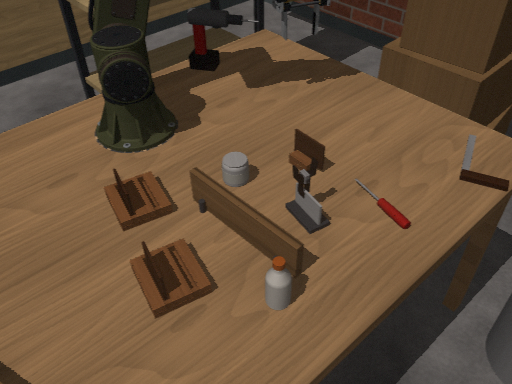

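```bash
python3 - <<'E'
import cv2,numpy as np
p=cv2.imread("pics/top0.png");s=cv2.imread("pics/scene0.png")
a=cv2.resize(p[130:330,432:512],(240,600),interpolation=cv2.INTER_CUBIC)
b=cv2.resize(p[130:330,300:400],(300,600),interpolation=cv2.INTER_CUBIC)
cv2.imwrite("pics/crop1.png",np.hstack([a,b]))
c=cv2.resize(p[130:260,140:250],None,fx=3.6,fy=3.6,interpolation=cv2.INTER_CUBIC)
e=cv2.resize(s[120:240,270:370],None,fx=3.9,fy=3.9,interpolation=cv2.INTER_CUBIC)
e=cv2.resize(e,(390,468));cv2.imwrite("pics/crop2.png",np.hstack([c,e]))
from station import finder,cams
for cam in("top","scene"):
  cams.camera(cam)
  for n in("rack","panel","clip","stand","rail","plank","tin","glue","driver"):
    print(cam,n,[(np.round(f["point"],3).tolist(),round(f["confidence"],2)) for f in finder.find_in(n,cam)])
E
```

```text
top rack [([0.564, -0.255, 0.028], 0.94), ([0.305, -0.176, 0.028], 0.68), ([0.609, 0.111, 0.126], 0.15)]
top panel [([0.487, 0.254, 0.072], 0.94)]
top clip [([0.61, 0.108, 0.129], 0.69)]
top stand [([0.487, 0.243, 0.031], 0.9)]
top rail [([0.636, 0.1, 0.014], 0.91), ([0.488, 0.244, 0.032], 0.22)]
top plank [([0.565, -0.045, 0.102], 0.65)]
top tin [([0.484, 0.244, 0.028], 0.74), ([0.404, 0.07, 0.073], 0.69)]
top glue [([0.752, -0.117, 0.089], 0.87), ([0.56, -0.254, 0.031], 0.22)]
top driver [([0.763, 0.26, 0.019], 0.91), ([0.611, 0.112, 0.126], 0.43)]
scene rack [([0.326, -0.19, 0.03], 0.96), ([0.58, -0.266, 0.035], 0.74)]
scene panel [([0.494, 0.257, 0.065], 0.91)]
scene clip [([0.616, 0.103, 0.123], 0.86)]
scene stand [([0.482, 0.227, 0.031], 0.89)]
scene rail []
scene plank [([0.595, -0.057, 0.068], 0.75)]
scene tin [([0.42, 0.055, 0.056], 0.64)]
scene glue [([0.776, -0.134, 0.078], 0.74)]
scene driver [([0.776, 0.256, 0.022], 0.79), ([0.496, 0.256, 0.061], 0.63)]
```

View pics/crop1.png

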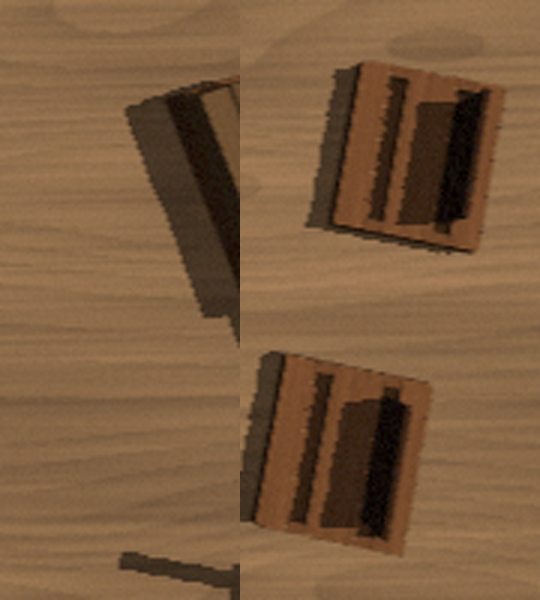

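View pics/crop2.png

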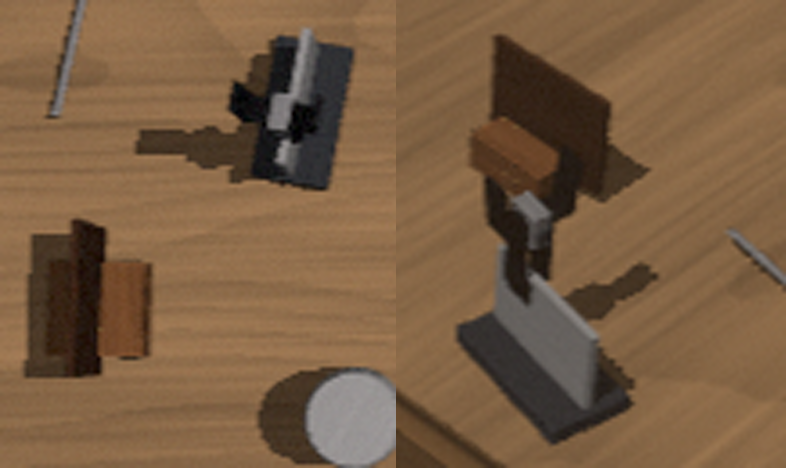

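```bash
cat > h.py <<'E'
from station import telemetry,cams,finder
import numpy as np,cv2
from scipy.spatial.transform import Rotation as Ro
def tool():
    o=telemetry.get_obs();T=np.eye(4);T[:3,:3]=Ro.from_euler('xyz',o['eef_rot']).as_matrix();T[:3,3]=o['ee_pos'];return T,o
def cloud(n):
    T,_=tool();p,d=cams.camera(n);c=cams.camera_info(n);K=c['camera_matrix']
    v,u=np.mgrid[:384,:512];X=np.stack([(u-K[0,2])/K[0,0]*d,(v-K[1,2])/K[1,1]*d,d],-1)
    if n=='wrist': M=T@c['tool_from_camera'];W=X@M[:3,:3].T+M[:3,3]
    else: W=(X-c['t'])@c['R']
    W[d==0]=np.nan;return p,W
def rect(P):
    P=np.asarray(P,np.float32)*1000;c,(w,h),a=cv2.minAreaRect(P)
    a=np.deg2rad(a)
    if w<h: a+=np.pi/2;w,h=h,w
    a=(a+np.pi/2)%np.pi-np.pi/2   # long axis direction
    return np.round(c,1),(round(w,1),round(h,1)),round(a,4)
def go(xyz,yaw):
    T,o=tool();s=T[:3,:3].T@(np.array(xyz)-T[:3,3]);sp=-((yaw-o['eef_rot'][2]+np.pi)%(2*np.pi)-np.pi)
    print('slide',np.round(s,4),'spin',round(sp,4),'tcp',np.round(o['ee_pos'],4),'rpy',np.round(o['eef_rot'],4),'t',o['time_s'])
def sel(W,box,z):
    m=(W[...,0]>box[0])&(W[...,0]<box[1])&(W[...,1]>box[2])&(W[...,1]<box[3])&(W[...,2]>z[0])&(W[...,2]<z[1]);return m
E
python3 - <<'E'
from h import *
p,W=cloud('top')
print('box',np.round(W[150:230:12,495:512:5,2],3).tolist())
for n,b,z in [('rackA',(.46,.67,-.37,-.17),(.022,.037)),('rackB',(.2,.41,-.27,-.08),(.022,.037)),('panel',(.4,.57,.2,.32),(.08,.1)),('stand',(.4,.57,.15,.32),(.022,.037)),
 ('railtop',(.55,.75,.03,.18),(.065,.08)),('foot',(.55,.75,.0,.18),(.008,.02)),('cliptop',(.55,.75,.03,.2),(.14,.165)),('clipall',(.55,.75,.03,.2),(.1,.165)),('plank',(.3,.8,-.12,.02),(.09,.11)),('fixA',(.46,.67,-.37,-.17),(.08,.1))]:
    m=sel(W,b,z);print(n,m.sum(),rect(W[m][:,:2]) if m.sum()>5 else '')
go([.53,.19,.45],2.7678)
E
```

```text
box [[-0.002, -0.001, 0.001, -0.001], [0.029, 0.053, 0.053, 0.053], [0.017, 0.039, 0.053, 0.054], [-0.004, 0.013, 0.042, 0.053], [0.001, -0.001, 0.018, 0.039], [-0.001, -0.003, -0.002, 0.017], [-0.002, -0.001, -0.002, -0.001]]
rackA 2055 (array([ 563.7, -258. ]), (150.5, 131.7), np.float64(-0.2211))
rackB 2201 (array([ 303.4, -180.4]), (150.6, 130.8), np.float64(-0.2237))
panel 155 (array([489. , 258.7]), (107.2, 7.3), np.float64(-0.0493))
stand 525 (array([490.1, 258.7]), (106.0, 72.0), np.float64(-0.05))
railtop 83 (array([629. , 102.1]), (98.0, 18.9), np.float64(-0.2539))
foot 570 (array([630.6, 105.6]), (109.7, 59.6), np.float64(-0.2072))
cliptop 50 (array([609.4, 110.2]), (59.5, 18.7), np.float64(1.3648))
clipall 238 (array([607.9, 110.4]), (59.3, 26.8), np.float64(1.4679))
plank 1369 (array([583.1, -72.7]), (391.1, 86.7), np.float64(-0.0221))
fixA 164 (array([ 557.3, -287. ]), (109.6, 7.7), np.float64(-0.2142))
slide [-0.424  -0.1796 -0.0454] spin -0.0 tcp [0.2008 0.512  0.4046] rpy [3.1416 0.     2.7678] t 1.15
```

Request:
jog_arm(rows=[{"slide":[-0.05,-0.02,-0.005]},{"slide":[-0.1,-0.04,-0.01]},{"slide":[-0.14,-0.06,-0.015]},{"slide":[-0.18,-0.08,-0.02]},{"slide":[-0.22,-0.1,-0.025]},{"slide":[-0.26,-0.115,-0.03]},{"slide":[-0.3,-0.13,-0.035]},{"slide":[-0.33,-0.15,-0.045]}])

```text
$.rows[0]: bad value
```

Request:
jog_arm(rows=[{"slide":[-0.045,-0.015,0]},{"slide":[-0.09,-0.03,0]},{"slide":[-0.09,-0.03,0]},{"slide":[-0.09,-0.03,0]},{"slide":[-0.09,-0.03,0]}])

```text
$.rows[0]: bad value
```

```bash
python3 - <<'E'
from h import *
p,W=cloud('wrist');cv2.imwrite('pics/w1.png',p[:,:,::-1]);np.save('w1.npy',W)
for n,b,z in [('panel',(.4,.57,.2,.32),(.082,.1)),
 ('railtop',(.55,.75,.03,.18),(.069,.08)),('foot',(.55,.75,.0,.18),(.008,.02)),('cliptop',(.55,.75,.03,.2),(.148,.165)),('clipall',(.55,.75,.03,.2),(.1,.165))]:
    m=sel(W,b,z);print(n,m.sum(),rect(W[m][:,:2]) if m.sum()>5 else '')
    if m.sum()>5: print(np.nanpercentile(W[m],[0,50,100],axis=0).round(4).tolist())
go([.61,.11,.40],0)
E
```

```text
panel 0 
railtop 0 
foot 0 
cliptop 0 
clipall 0 
slide [-0.5277 -0.2249  0.0047] spin 2.7678 tcp [0.2008 0.512  0.4047] rpy [3.1416 0.     2.7678] t 1.2
```

View pics/w1.png

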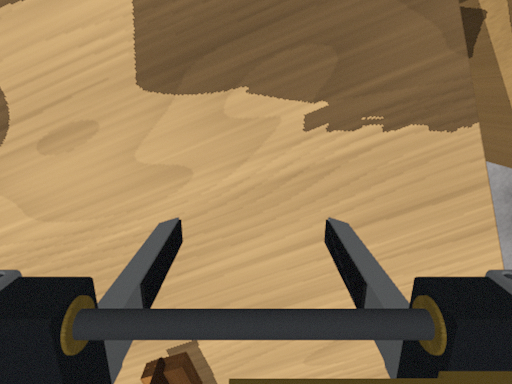

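Request:
jog_arm(rows=[{"gripper":0.094,"spin":0,"slide":[-0.045,-0.015,-0.005]},{"gripper":0.094,"spin":0,"slide":[-0.09,-0.03,-0.01]},{"gripper":0.094,"spin":0,"slide":[-0.135,-0.045,-0.015]},{"gripper":0.094,"spin":0,"slide":[-0.18,-0.06,-0.02]},{"gripper":0.094,"spin":0,"slide":[-0.225,-0.075,-0.025]},{"gripper":0.094,"spin":0,"slide":[-0.27,-0.09,-0.03]},{"gripper":0.094,"spin":0,"slide":[-0.315,-0.1,-0.035]},{"gripper":0.094,"spin":0,"slide":[-0.35,-0.11,-0.04]}])

```text
time_s: 2.0
ee_pos: [0.4882, 0.28, 0.4449]
eef_rot: [3.141, 0.0, 2.767]
force: [0.3, 0.9, 0.2]
grip_width: 0.0942
grip_force: 0.0
```

Request:
jog_arm(rows=[{"gripper":0.094,"spin":0,"slide":[-0.045,-0.015,-0.005]},{"gripper":0.094,"spin":0,"slide":[-0.09,-0.03,-0.005]},{"gripper":0.094,"spin":0,"slide":[-0.135,-0.045,-0.005]},{"gripper":0.094,"spin":0,"slide":[-0.165,-0.055,-0.005]},{"gripper":0.094,"spin":0,"slide":[-0.165,-0.055,-0.005]},{"gripper":0.094,"spin":0,"slide":[-0.165,-0.055,-0.005]},{"gripper":0.094,"spin":0,"slide":[-0.165,-0.055,-0.005]}])

```text
time_s: 2.7
ee_pos: [0.6194, 0.1712, 0.4498]
eef_rot: [3.141, -0.0, 2.769]
force: [0.4, 0.5, 0.5]
grip_width: 0.0941
grip_force: 0.0
```

```bash
python3 - <<'E'
from h import *
p,W=cloud('wrist');cv2.imwrite('pics/w2.png',p[:,:,::-1]);np.save('w2.npy',W)
for n,b,z in [('panel',(.4,.57,.2,.32),(.082,.1)),('stand',(.4,.57,.15,.32),(.022,.037)),
 ('railtop',(.55,.75,.03,.18),(.069,.08)),('foot',(.55,.75,.0,.18),(.008,.02)),('cliptop',(.55,.75,.03,.2),(.148,.165)),('clipall',(.55,.75,.03,.2),(.1,.165))]:
    m=sel(W,b,z);print(n,m.sum(),rect(W[m][:,:2]) if m.sum()>5 else '')
    if m.sum()>5: print(np.nanpercentile(W[m],[0,50,100],axis=0).round(4).tolist())
go([.61,.11,.40],0)
E
```

```text
panel 624 (array([502.2, 258.6]), (83.9, 6.6), np.float64(-0.033))
[[0.4602, 0.2541, 0.0821], [0.5015, 0.2576, 0.0931], [0.5441, 0.263, 0.0957]]
stand 2844 (array([494.5, 259. ]), (98.6, 71.7), np.float64(-0.034))
[[0.4451, 0.2224, 0.0221], [0.4839, 0.2508, 0.0314], [0.5436, 0.2954, 0.037]]
railtop 371 (array([630.9, 109.4]), (99.6, 23.0), np.float64(-0.0973))
[[0.5813, 0.0932, 0.0691], [0.6361, 0.1053, 0.076], [0.6798, 0.1235, 0.08]]
foot 1778 (array([630.1, 106. ]), (109.6, 60.5), np.float64(-0.2026))
[[0.5712, 0.066, 0.0081], [0.6187, 0.1193, 0.0153], [0.6886, 0.1458, 0.0199]]
cliptop 274 (array([609.2, 110.2]), (60.5, 19.9), np.float64(1.3684))
[[0.5938, 0.0794, 0.148], [0.6079, 0.0865, 0.1557], [0.6242, 0.1411, 0.1579]]
clipall 1358 (array([608.4, 110.3]), (60.4, 28.8), np.float64(1.391))
[[0.5937, 0.0794, 0.1014], [0.6065, 0.108, 0.1288], [0.6242, 0.1411, 0.1579]]
slide [-0.0136 -0.0605  0.05  ] spin 2.7691 tcp [0.6193 0.1713 0.45  ] rpy [3.1413e+00 2.0000e-04 2.7691e+00] t 2.75
```

View pics/w2.png

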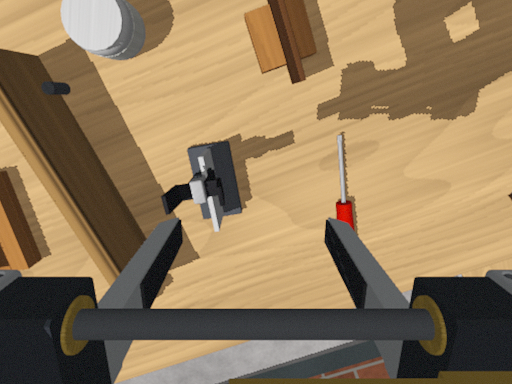

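Request:
jog_arm(rows=[{"gripper":0.094,"spin":-0.1,"slide":[-0.007,-0.03,0.02]},{"gripper":0.094,"spin":-0.17,"slide":[-0.013,-0.0605,0.04]},{"gripper":0.094,"spin":-0.17,"slide":[-0.013,-0.0605,0.05]},{"gripper":0.094,"spin":-0.17,"slide":[-0.013,-0.0605,0.05]},{"gripper":0.094,"spin":-0.17,"slide":[-0.013,-0.0605,0.05]}])

```text
time_s: 3.25
ee_pos: [0.6099, 0.1105, 0.4006]
eef_rot: [3.141, 0.001, 2.938]
force: [-0.3, 0.1, 1.2]
grip_width: 0.0941
grip_force: 0.0
```

```bash
python3 - <<'E'
from h import *
go([.6093,.1102,.319],2.939)
# scene view check of panel tilt & position
for n in('scene','top'):
    p,W=cloud(n)
    for z in((.045,.06),(.06,.075),(.075,.088),(.088,.1)):
        m=sel(W,(.42,.56,.225,.30),z);print(n,z,m.sum(),rect(W[m][:,:2]) if m.sum()>5 else '')
E
```

```text
slide [ 0.0006 -0.0005  0.0816] spin -0.0009 tcp [0.6099 0.1105 0.4006] rpy [3.1411e+00 1.0000e-03 2.9381e+00] t 3.25
scene (0.045, 0.06) 132 (array([492.7, 255.5]), (113.8, 9.1), np.float64(-0.0089))
scene (0.06, 0.075) 129 (array([491.6, 255.9]), (109.1, 7.6), np.float64(-0.0083))
scene (0.075, 0.088) 118 (array([493.8, 254.9]), (110.2, 9.8), np.float64(0.0166))
scene (0.088, 0.1) 90 (array([493. , 256.4]), (106.3, 12.9), np.float64(0.0221))
top (0.045, 0.06) 0 
top (0.06, 0.075) 0 
top (0.075, 0.088) 0 
top (0.088, 0.1) 0
```

Request:
jog_arm(rows=[{"gripper":0.094,"spin":0,"slide":[0.0006,-0.0005,0.03]},{"gripper":0.094,"spin":0,"slide":[0.0006,-0.0005,0.06]},{"gripper":0.094,"spin":0,"slide":[0.0006,-0.0005,0.081]},{"gripper":0.094,"spin":0,"slide":[0.0006,-0.0005,0.0815]},{"gripper":0.07,"spin":0,"slide":[0.0006,-0.0005,0.0815]},{"gripper":0.066,"spin":0,"slide":[0.0006,-0.0005,0.0815]},{"gripper":0.064,"spin":0,"slide":[0.0006,-0.0005,0.0815]}], squeeze=30)

```text
time_s: 4.05
ee_pos: [0.6095, 0.1091, 0.3196]
eef_rot: [3.141, 0.002, 2.938]
force: [-0.5, -0.3, 0.5]
grip_width: 0.0733
grip_force: 0.0
```

Request:
jog_arm(rows=[{"gripper":0.06,"spin":0,"slide":[0,0,0]},{"gripper":0.056,"spin":0,"slide":[0,0,0]},{"gripper":0.053,"spin":0,"slide":[0,0,0]},{"gripper":0.05,"spin":0,"slide":[0,0,0]},{"gripper":0.046,"spin":0,"slide":[0,0,0]},{"gripper":0.042,"spin":0,"slide":[0,0,0]},{"gripper":0.04,"spin":0,"slide":[0,0,0]}])

```text
time_s: 4.75
ee_pos: [0.6093, 0.1089, 0.3181]
eef_rot: [-3.142, -0.0, 2.938]
force: [0.4, -0.8, -0.9]
grip_width: 0.0489
grip_force: 29.8
```

Request:
jog_arm(rows=[{"gripper":0.04,"spin":0,"slide":[0,0,-0.02]},{"gripper":0.04,"spin":0,"slide":[0,0,-0.05]},{"gripper":0.04,"spin":0,"slide":[0,0,-0.08]},{"gripper":0.04,"spin":0,"slide":[0,0,-0.1]},{"gripper":0.04,"spin":-0.06,"slide":[0.02,0.04,-0.1]},{"gripper":0.04,"spin":-0.11,"slide":[0.04,0.08,-0.1]},{"gripper":0.04,"spin":-0.162,"slide":[0.065,0.1235,-0.1]},{"gripper":0.04,"spin":-0.162,"slide":[0.065,0.1235,-0.1]}])

```text
time_s: 5.55
ee_pos: [0.5688, 0.2477, 0.4182]
eef_rot: [3.141, -0.0, 3.107]
force: [-0.2, -0.6, -0.5]
grip_width: 0.0489
grip_force: 29.8
```

Request:
jog_arm(rows=[{"gripper":0.04,"spin":0,"slide":[0,0,0]},{"gripper":0.04,"spin":0,"slide":[0,0,0]},{"gripper":0.04,"spin":0,"slide":[0,0,0]}])

```text
time_s: 5.85
ee_pos: [0.5711, 0.2419, 0.4182]
eef_rot: [-3.141, 0.0, 3.098]
force: [-0.3, 0.3, -0.7]
grip_width: 0.0488
grip_force: 29.8
```

```bash
python3 - <<'E'
from h import *
p,W=cloud('wrist');cv2.imwrite('pics/w3.png',p[:,:,::-1]);np.save('w3.npy',W)
for n,b,z in [('panel',(.4,.57,.2,.32),(.086,.1)),('panelwide',(.4,.57,.2,.32),(.045,.1)),('stand',(.4,.57,.15,.32),(.022,.037)),('clip',(.4,.75,.1,.34),(.12,.26))]:
    m=sel(W,b,z);print(n,m.sum(),rect(W[m][:,:2]) if m.sum()>5 else '')
    if m.sum()>5: print(np.nanpercentile(W[m],[0,50,100],axis=0).round(4).tolist())
go([.49,.259,.42],3.10)
E
```

```text
panel 721 (array([489. , 258.9]), (109.0, 6.1), np.float64(-0.0348))
[[0.4345, 0.2541, 0.0861], [0.4884, 0.2589, 0.0933], [0.5435, 0.263, 0.0952]]
panelwide 886 (array([489. , 258.9]), (109.0, 6.1), np.float64(-0.0346))
[[0.4345, 0.2541, 0.0499], [0.4851, 0.2582, 0.093], [0.5435, 0.263, 0.0952]]
stand 3167 (array([490.7, 258.9]), (85.5, 71.4), np.float64(-0.0338))
[[0.4476, 0.223, 0.0224], [0.4816, 0.2539, 0.0314], [0.5333, 0.296, 0.0341]]
clip 5197 (array([569. , 240.7]), (73.0, 27.9), np.float64(1.5302))
[[0.5552, 0.2045, 0.155], [0.563, 0.2416, 0.2252], [0.5832, 0.2775, 0.26]]
slide [ 0.0818  0.0135 -0.0019] spin -0.002 tcp [0.5711 0.2419 0.4181] rpy [-3.1415 -0.      3.098 ] t 5.9
```

View pics/w3.png

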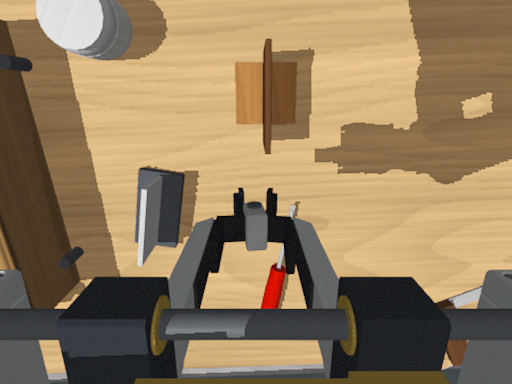

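Request:
jog_arm(rows=[{"gripper":0.04,"spin":-0.005,"slide":[0.03,0.005,0]},{"gripper":0.04,"spin":-0.009,"slide":[0.06,0.01,0]},{"gripper":0.04,"spin":-0.009,"slide":[0.083,0.0135,0]},{"gripper":0.04,"spin":-0.009,"slide":[0.083,0.0135,0]},{"gripper":0.04,"spin":-0.009,"slide":[0.083,0.0135,0]},{"gripper":0.04,"spin":-0.009,"slide":[0.083,0.0135,0]}])

```text
time_s: 6.5
ee_pos: [0.4891, 0.2595, 0.4182]
eef_rot: [-3.142, 0.0, 3.108]
force: [0.1, 0.1, -0.7]
grip_width: 0.0487
grip_force: 29.8
```

```bash
python3 - <<'E'
from h import *
go([.489,.2589,.335],3.1069)
p,W=cloud('scene');cv2.imwrite('pics/s2.png',cv2.resize(p[60:230,230:400,::-1],None,fx=3.5,fy=3.5,interpolation=cv2.INTER_CUBIC))
p,W=cloud('wrist')
for z in((.15,.165),(.165,.18),(.18,.2)):
    m=sel(W,(.4,.56,.2,.32),z);print(z,m.sum(),np.nanpercentile(W[m],[0,10,50,90,100],axis=0).round(4).tolist() if m.sum()>5 else '')
E
```

```text
slide [ 0.0001 -0.0006  0.0832] spin 0.0009 tcp [0.4891 0.2595 0.4182] rpy [-3.1416e+00  2.0000e-04  3.1078e+00] t 6.5
(0.15, 0.165) 39 [[0.4775, 0.2463, 0.1549], [0.478, 0.2465, 0.156], [0.4787, 0.2499, 0.1611], [0.4793, 0.274, 0.1639], [0.481, 0.2745, 0.1648]]
(0.165, 0.18) 224 [[0.4777, 0.2422, 0.1651], [0.4789, 0.2432, 0.1674], [0.481, 0.2694, 0.1694], [0.4897, 0.2763, 0.1781], [0.4962, 0.2778, 0.1798]]
(0.18, 0.2) 159 [[0.4786, 0.2442, 0.1803], [0.4791, 0.2449, 0.1832], [0.4799, 0.2701, 0.1906], [0.4857, 0.2748, 0.1989], [0.4916, 0.276, 0.2]]
```

View pics/s2.png

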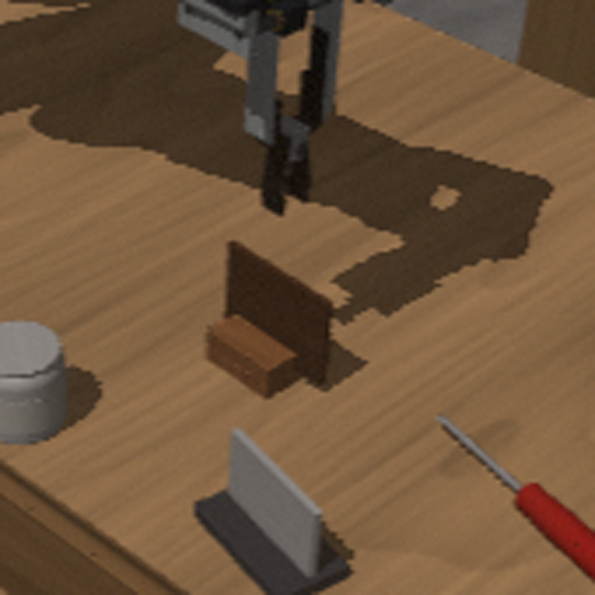

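Request:
jog_arm(rows=[{"gripper":0.04,"spin":0,"slide":[0,-0.0008,0.02]},{"gripper":0.04,"spin":0,"slide":[0,-0.0008,0.04]},{"gripper":0.04,"spin":0,"slide":[0,-0.0008,0.055]},{"gripper":0.04,"spin":0,"slide":[0,-0.0008,0.07]},{"gripper":0.04,"spin":0,"slide":[0,-0.0008,0.082]},{"gripper":0.04,"spin":0,"slide":[0,-0.0008,0.082]},{"gripper":0.04,"spin":0,"slide":[0,-0.0008,0.082]}])

```text
time_s: 7.3
ee_pos: [0.4886, 0.2592, 0.3364]
eef_rot: [3.142, 0.0, 3.109]
force: [0.4, 0.6, -1.1]
grip_width: 0.0488
grip_force: 29.8
```

Request:
jog_arm(rows=[{"gripper":0.05,"spin":0,"slide":[0,0,0]},{"gripper":0.052,"spin":0,"slide":[0,0,0]},{"gripper":0.054,"spin":0,"slide":[0,0,0]},{"gripper":0.056,"spin":0,"slide":[0,0,0]},{"gripper":0.058,"spin":0,"slide":[0,0,0]},{"gripper":0.06,"spin":0,"slide":[0,0,0]},{"gripper":0.065,"spin":0,"slide":[0,0,0]},{"gripper":0.08,"spin":0,"slide":[0,0,0]}])

```text
time_s: 8.1
ee_pos: [0.4883, 0.2592, 0.3362]
eef_rot: [3.141, 0.0, 3.109]
force: [-0.0, 0.7, 0.2]
grip_width: 0.0695
grip_force: 0.0
```

Request:
jog_arm(rows=[{"gripper":0.094,"spin":0,"slide":[0,0,0]},{"gripper":0.094,"spin":0,"slide":[0,0,0]},{"gripper":0.094,"spin":0,"slide":[0,0,-0.02]},{"gripper":0.094,"spin":0,"slide":[0,0,-0.05]},{"gripper":0.094,"spin":0,"slide":[0,0,-0.08]},{"gripper":0.094,"spin":0,"slide":[-0.02,0,-0.09]},{"gripper":0.094,"spin":0,"slide":[-0.04,0,-0.1]},{"gripper":0.094,"spin":0,"slide":[-0.04,0,-0.1]}])

```text
time_s: 8.9
ee_pos: [0.5295, 0.2575, 0.4371]
eef_rot: [3.141, 0.002, 3.108]
force: [-1.1, 0.6, -0.5]
grip_width: 0.0938
grip_force: 0.0
```

```bash
python3 - <<'E'
from h import *
p,W=cloud('scene');cv2.imwrite('pics/s3.png',cv2.resize(p[60:230,230:400,::-1],None,fx=3.5,fy=3.5,interpolation=cv2.INTER_CUBIC))
p,W=cloud('wrist');np.save('w4.npy',W);cv2.imwrite('pics/w4.png',p[:,:,::-1])
for n,b,z in [('panel',(.4,.57,.2,.32),(.086,.1)),('cliptop',(.4,.57,.2,.34),(.16,.19)),('clipblock',(.4,.57,.2,.34),(.135,.158)),('clipall',(.4,.57,.2,.34),(.105,.19))]:
    m=sel(W,b,z);print(n,m.sum(),rect(W[m][:,:2]) if m.sum()>5 else '')
    if m.sum()>5: print(np.nanpercentile(W[m],[0,50,100],axis=0).round(4).tolist())
go([.489,.259,.42],3.1069-np.pi/2)
E
```

```text
panel 369 (array([488.6, 261.3]), (107.9, 22.1), np.float64(0.0991))
[[0.4346, 0.2492, 0.0904], [0.469, 0.2599, 0.0933], [0.543, 0.2715, 0.0999]]
cliptop 447 (array([487.4, 259.2]), (60.5, 20.1), np.float64(1.539))
[[0.4765, 0.2289, 0.1601], [0.487, 0.2826, 0.1727], [0.4984, 0.2893, 0.1753]]
clipblock 1243 (array([486.3, 259.5]), (54.0, 26.5), np.float64(1.5684))
[[0.4731, 0.2325, 0.1352], [0.4865, 0.2594, 0.1408], [0.4996, 0.2865, 0.1579]]
clipall 1778 (array([486. , 259.1]), (60.4, 27.2), np.float64(1.5684))
[[0.4724, 0.2289, 0.1114], [0.4862, 0.2594, 0.1461], [0.4996, 0.2893, 0.1753]]
slide [ 0.0391 -0.0001  0.0156] spin 1.5724 tcp [0.5281 0.2578 0.4356] rpy [-3.1413e+00 -7.0000e-04  3.1085e+00] t 9.0
```

View pics/s3.png

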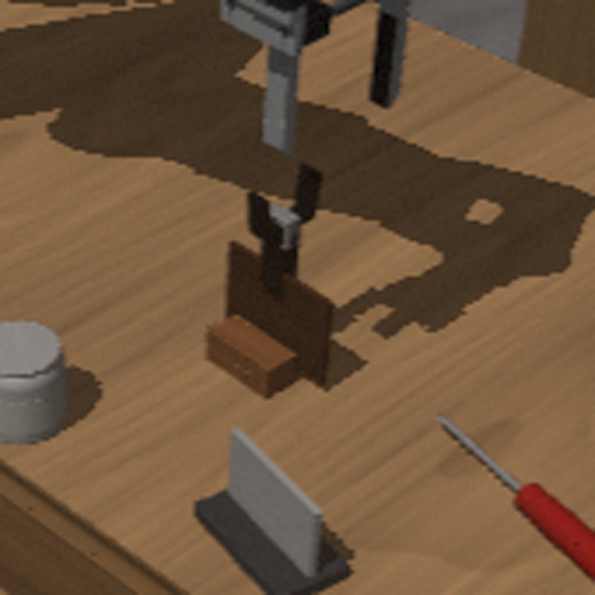

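Request:
jog_arm(rows=[{"gripper":0.094,"spin":0.14,"slide":[0.01,0,0]},{"gripper":0.094,"spin":0.28,"slide":[0.02,0,0]},{"gripper":0.094,"spin":0.42,"slide":[0.03,0,0]},{"gripper":0.094,"spin":0.56,"slide":[0.0407,0,0]},{"gripper":0.094,"spin":0.7,"slide":[0.0407,0,0]},{"gripper":0.094,"spin":0.84,"slide":[0.0407,0,0]},{"gripper":0.094,"spin":0.98,"slide":[0.0407,0,0]},{"gripper":0.094,"spin":1.12,"slide":[0.0407,0,0]}])

```text
time_s: 9.8
ee_pos: [0.4868, 0.2593, 0.4356]
eef_rot: [-3.141, -0.0, 1.983]
force: [-0.2, -0.4, -0.5]
grip_width: 0.094
grip_force: 0.0
```

Request:
jog_arm(rows=[{"gripper":0.094,"spin":0.14,"slide":[0,0,0]},{"gripper":0.094,"spin":0.28,"slide":[0,0,0]},{"gripper":0.094,"spin":0.4,"slide":[0,0,0]},{"gripper":0.094,"spin":0.45,"slide":[0,0,0]},{"gripper":0.094,"spin":0.45,"slide":[0,0,0]},{"gripper":0.094,"spin":0.45,"slide":[0,0,0]},{"gripper":0.094,"spin":0.45,"slide":[0,0,0]}])

```text
time_s: 10.5
ee_pos: [0.4873, 0.2592, 0.436]
eef_rot: [-3.141, 0.0, 1.54]
force: [0.4, -0.5, 0.2]
grip_width: 0.0941
grip_force: 0.0
```

```bash
python3 - <<'E'
from h import *
go([.4874,.2592,.316],3.1075-np.pi/2)
p,W=cloud('wrist')
for n,b,z in [('clipblock',(.4,.57,.2,.34),(.135,.158)),('cliptop',(.4,.57,.2,.34),(.16,.19))]:
    m=sel(W,b,z);print(n,m.sum(),rect(W[m][:,:2]) if m.sum()>5 else '')
E
```

```text
slide [-0.0e+00  1.0e-04  1.2e-01] spin 0.0036 tcp [0.4873 0.2592 0.436 ] rpy [-3.1414e+00  1.0000e-04  1.5403e+00] t 10.5
clipblock 1071 (array([488.3, 261.5]), (52.5, 28.7), np.float64(1.5557))
cliptop 422 (array([488.4, 259.5]), (60.0, 19.4), np.float64(1.5353))
```

Request:
jog_arm(rows=[{"gripper":0.094,"spin":0.003,"slide":[0,0.0005,0.03]},{"gripper":0.094,"spin":0.003,"slide":[0,0.0005,0.06]},{"gripper":0.094,"spin":0.003,"slide":[0,0.0005,0.09]},{"gripper":0.094,"spin":0.003,"slide":[0,0.0005,0.11]},{"gripper":0.07,"spin":0.003,"slide":[0,0.0005,0.12]},{"gripper":0.05,"spin":0.003,"slide":[0,0.0005,0.12]},{"gripper":0.04,"spin":0.003,"slide":[0,0.0005,0.12]},{"gripper":0.034,"spin":0.003,"slide":[0,0.0005,0.12]}], squeeze=40)

```text
time_s: 11.35
ee_pos: [0.4883, 0.2593, 0.3174]
eef_rot: [3.14, -0.001, 1.536]
force: [0.2, 0.5, -0.6]
grip_width: 0.0653
grip_force: 0.0
```

Request:
jog_arm(rows=[{"gripper":0.03,"spin":0,"slide":[0,0,0]},{"gripper":0.026,"spin":0,"slide":[0,0,0]},{"gripper":0.022,"spin":0,"slide":[0,0,0]},{"gripper":0.018,"spin":0,"slide":[0,0,0]},{"gripper":0.018,"spin":0,"slide":[0,0,0]},{"gripper":0.018,"spin":0,"slide":[0,0,0]}])

```text
time_s: 11.95
ee_pos: [0.4881, 0.2592, 0.3162]
eef_rot: [3.141, -0.0, 1.536]
force: [0.4, -0.2, -0.0]
grip_width: 0.0254
grip_force: 40.0
```

Request:
jog_arm(rows=[{"gripper":0.018,"spin":0,"slide":[0,0,-0.01]},{"gripper":0.018,"spin":0,"slide":[0,0,-0.025]},{"gripper":0.018,"spin":0,"slide":[0,0,-0.045]},{"gripper":0.018,"spin":0,"slide":[0,0,-0.07]},{"gripper":0.018,"spin":0,"slide":[0,0,-0.095]},{"gripper":0.018,"spin":0,"slide":[0,0,-0.12]},{"gripper":0.018,"spin":0,"slide":[0,0,-0.135]},{"gripper":0.018,"spin":0,"slide":[0,0,-0.14]}])

```text
time_s: 12.75
ee_pos: [0.4879, 0.2591, 0.4583]
eef_rot: [3.139, -0.001, 1.536]
force: [0.1, -0.1, -1.6]
grip_width: 0.0256
grip_force: 40.0
```

```bash
python3 - <<'E'
from h import *
p,W=cloud('scene');cv2.imwrite('pics/s4.png',cv2.resize(p[40:210,230:400,::-1],None,fx=3.5,fy=3.5,interpolation=cv2.INTER_CUBIC))
for z in((.155,.17),(.17,.185),(.185,.2),(.2,.215),(.215,.23)):
    m=sel(W,(.42,.56,.225,.30),z);print(z,m.sum(),(rect(W[m][:,:2]),np.median(W[m],axis=0).round(4)) if m.sum()>5 else '')
_,W=cloud('top')
m=sel(W,(.38,.72,-.11,0.0),(.09,.11));print('plank',rect(W[m][:,:2]))
go([.52,.05,.455],1.45)
go([.5705,-.229,.455],1.35)
E
```

```text
(0.155, 0.17) 154 ((array([490.4, 257.3]), (113.6, 9.0), np.float64(-0.0127)), array([0.4937, 0.2565, 0.1627]))
(0.17, 0.185) 168 ((array([491.7, 257.4]), (113.6, 8.6), np.float64(-0.0468)), array([0.4962, 0.2563, 0.1778]))
(0.185, 0.2) 155 ((array([493.6, 258.7]), (109.6, 11.6), np.float64(-0.0246)), array([0.497 , 0.2563, 0.1927]))
(0.2, 0.215) 173 ((array([492.7, 256.4]), (109.6, 7.7), np.float64(-0.0123)), array([0.4969, 0.2565, 0.2075]))
(0.215, 0.23) 165 ((array([492.9, 257. ]), (109.8, 20.9), np.float64(-0.1713)), array([0.5   , 0.2561, 0.2226]))
plank (array([553.9, -50.9]), (333.0, 22.4), np.float64(0.0387))
slide [-0.2079  0.0393  0.0016] spin 0.0859 tcp [0.488  0.2591 0.4566] rpy [ 3.1409e+00 -3.0000e-04  1.5359e+00] t 12.85
slide [-0.485   0.0995  0.0015] spin 0.1859 tcp [0.488  0.2591 0.4566] rpy [ 3.1409e+00 -3.0000e-04  1.5359e+00] t 12.85
```

View pics/s4.png

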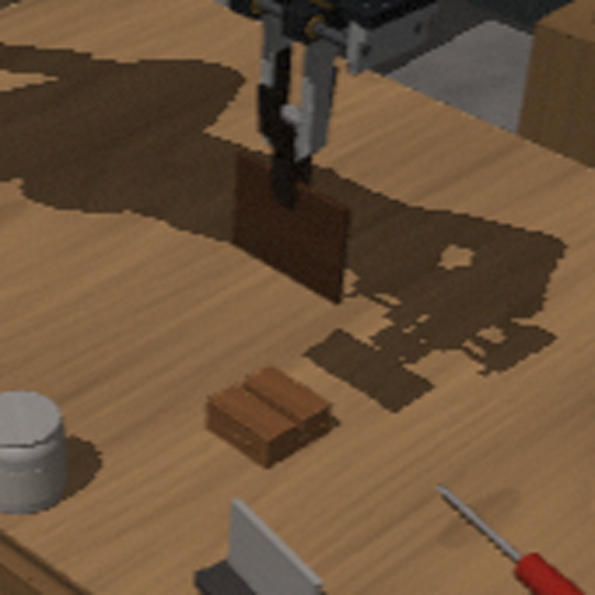

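Request:
jog_arm(rows=[{"gripper":0.018,"spin":0.005,"slide":[-0.008,0.002,0]},{"gripper":0.018,"spin":0.01,"slide":[-0.02,0.004,0]},{"gripper":0.018,"spin":0.015,"slide":[-0.038,0.008,0]},{"gripper":0.018,"spin":0.02,"slide":[-0.058,0.012,0]},{"gripper":0.018,"spin":0.03,"slide":[-0.08,0.016,0]},{"gripper":0.018,"spin":0.04,"slide":[-0.102,0.02,0]},{"gripper":0.018,"spin":0.05,"slide":[-0.124,0.025,0]},{"gripper":0.018,"spin":0.06,"slide":[-0.146,0.03,0]}])

```text
time_s: 13.65
ee_pos: [0.513, 0.1104, 0.4555]
eef_rot: [-3.141, 0.0, 1.475]
force: [0.3, -0.2, -1.3]
grip_width: 0.0255
grip_force: 40.0
```

```bash
python3 - <<'E'
from h import *
go([.5705,-.229,.455],1.35)
E
```

```text
slide [-0.3323  0.0899  0.0006] spin 0.1246 tcp [0.513  0.1104 0.4555] rpy [-3.1406e+00  4.0000e-04  1.4746e+00] t 13.65
```

Request:
jog_arm(rows=[{"gripper":0.018,"spin":0.01,"slide":[-0.022,0.006,0]},{"gripper":0.018,"spin":0.02,"slide":[-0.044,0.012,0]},{"gripper":0.018,"spin":0.03,"slide":[-0.066,0.018,0]},{"gripper":0.018,"spin":0.04,"slide":[-0.088,0.024,0]},{"gripper":0.018,"spin":0.05,"slide":[-0.11,0.03,0]},{"gripper":0.018,"spin":0.06,"slide":[-0.132,0.036,0]},{"gripper":0.018,"spin":0.07,"slide":[-0.154,0.042,0]},{"gripper":0.018,"spin":0.08,"slide":[-0.176,0.048,0]}])

```text
time_s: 14.45
ee_pos: [0.5438, -0.0694, 0.4555]
eef_rot: [-3.14, 0.0, 1.394]
force: [1.0, -0.5, -2.0]
grip_width: 0.0258
grip_force: 40.0
```

Request:
jog_arm(rows=[{"gripper":0.018,"spin":0.01,"slide":[-0.022,0.006,0]},{"gripper":0.018,"spin":0.02,"slide":[-0.044,0.012,0]},{"gripper":0.018,"spin":0.03,"slide":[-0.064,0.018,0]},{"gripper":0.018,"spin":0.035,"slide":[-0.08,0.022,0]},{"gripper":0.018,"spin":0.04,"slide":[-0.09,0.025,0]},{"gripper":0.018,"spin":0.045,"slide":[-0.096,0.026,0]},{"gripper":0.018,"spin":0.045,"slide":[-0.098,0.026,0]},{"gripper":0.018,"spin":0.045,"slide":[-0.098,0.026,0]}])

```text
time_s: 15.25
ee_pos: [0.5525, -0.1684, 0.4561]
eef_rot: [-3.142, -0.0, 1.351]
force: [-1.2, 0.8, -2.0]
grip_width: 0.0258
grip_force: 40.0
```

```bash
python3 - <<'E'
from h import *
go([.5705,-.229,.455],1.35)
p,W=cloud('wrist');np.save('w5.npy',W);cv2.imwrite('pics/w5.png',p[:,:,::-1])
for n,b,z in [('rackA',(.46,.67,-.37,-.13),(.022,.037)),('fixA',(.46,.67,-.37,-.23),(.08,.1))]:
    m=sel(W,b,z);print(n,m.sum(),rect(W[m][:,:2]) if m.sum()>5 else '')
p,W=cloud('scene');cv2.imwrite('pics/s5.png',cv2.resize(p[130:330,80:280,::-1],None,fx=3,fy=3,interpolation=cv2.INTER_CUBIC))
for z in((.14,.155),(.155,.17),(.17,.185),(.185,.2),(.2,.215),(.215,.23)):
    m=sel(W,(.45,.7,-.22,-.08),z);print(z,m.sum(),(rect(W[m][:,:2]),np.median(W[m],axis=0).round(4)) if m.sum()>5 else '')
m=sel(W,(.46,.67,-.37,-.13),(.022,.037));print('rackA sc',m.sum(),rect(W[m][:,:2]))
E
```

```text
slide [-0.0553  0.0307  0.0011] spin 0.0011 tcp [ 0.5525 -0.1684  0.4561] rpy [-3.1415e+00 -1.0000e-04  1.3511e+00] t 15.25
rackA 1832 (array([ 564.3, -257.4]), (150.3, 128.7), np.float64(-0.2206))
fixA 136 (array([ 601.5, -297. ]), (20.3, 7.2), np.float64(-0.1891))
(0.14, 0.155) 12 ((array([ 556.4, -171.1]), (109.5, 2.7), np.float64(-0.2034)), array([ 0.5486, -0.1694,  0.1539]))
(0.155, 0.17) 101 ((array([ 555.9, -171.1]), (111.1, 5.4), np.float64(-0.1794)), array([ 0.5684, -0.1741,  0.1622]))
(0.17, 0.185) 103 ((array([ 557.5, -171.1]), (110.1, 6.3), np.float64(-0.1794)), array([ 0.5689, -0.1742,  0.1773]))
(0.185, 0.2) 109 ((array([ 555.4, -171.2]), (112.1, 5.7), np.float64(-0.1769)), array([ 0.5675, -0.1743,  0.1931]))
(0.2, 0.215) 76 ((array([ 556.2, -171. ]), (111.6, 6.3), np.float64(-0.1872)), array([ 0.5841, -0.1777,  0.2077]))
(0.215, 0.23) 118 ((array([ 556.9, -169.1]), (108.2, 24.4), np.float64(-0.0507)), array([ 0.5648, -0.1763,  0.2251]))
rackA sc 2809 (array([ 565. , -259.1]), (154.9, 130.1), np.float64(-0.2186))
```

View pics/s5.png

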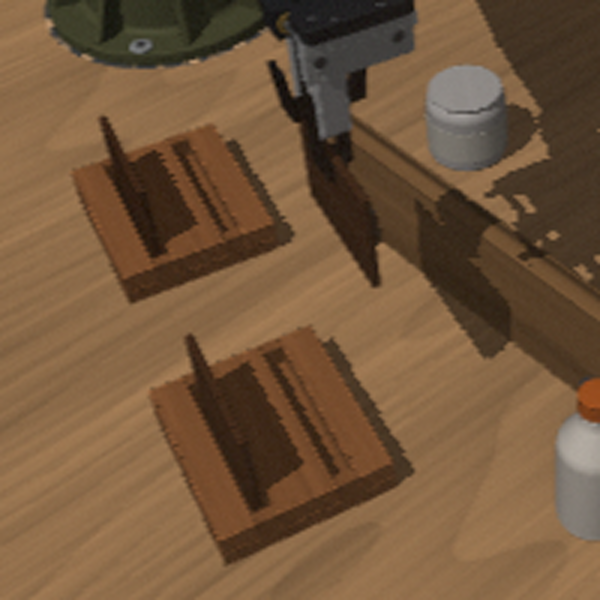

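```bash
python3 - <<'E'
from h import *
go([.5702,-.2285,.40],1.35)
c=cams.camera_info('top');K=c['camera_matrix'];d=np.load('top0.npy');v,u=np.mgrid[:384,:512]
X=np.stack([(u-K[0,2])/K[0,0]*d,(v-K[1,2])/K[1,1]*d,d],-1);Wt=(X-c['t'])@c['R']
a=-.2206;R=np.array([[np.cos(a),np.sin(a)],[-np.sin(a),np.cos(a)]])
for n,W in(('top',Wt),('w5',np.load('w5.npy'))):
    L=(W[...,:2]-[.564,-.2579])@R.T
    m=(abs(L[...,0])<.072)&(L[...,1]>.012)&(L[...,1]<.05)&(W[...,2]<.024)
    print(n,m.sum(),np.percentile(L[m],[1,5,50,95,99],axis=0).round(4).tolist() if m.sum() else '')
    for x0,x1,y0,y1,t in((-.06,.06,.012,.05,'across'),):
        m=(abs(L[...,0])<.055)&(L[...,1]>.038)&(L[...,1]<.06)&(W[...,2]>.026); print('lip far',np.percentile(L[m][:,1],[0,1,5]).round(4) if m.sum() else '')
        m=(abs(L[...,0])<.055)&(L[...,1]>.0)&(L[...,1]<.026)&(W[...,2]>.026)&(W[...,2]<.036); print('lip near',np.percentile(L[m][:,1],[95,99,100]).round(4) if m.sum() else '')
E
```

```text
slide [-0.0552  0.0303  0.0562] spin 0.0015 tcp [ 0.5526 -0.168   0.4562] rpy [ 3.1415 -0.      1.3515] t 15.35
top 271 [[-0.0618, 0.021], [-0.0569, 0.0214], [0.0022, 0.0263], [0.0605, 0.0334], [0.0649, 0.0341]]
lip far [0.038  0.0385 0.0391]
lip near [0.0214 0.0222 0.0226]
w5 2 [[0.0651, 0.0338], [0.0651, 0.0338], [0.0652, 0.0346], [0.0653, 0.0353], [0.0653, 0.0354]]
lip far [0.05   0.0526 0.0538]
lip near
```

Request:
jog_arm(rows=[{"gripper":0.018,"spin":0,"slide":[-0.015,0.008,0]},{"gripper":0.018,"spin":0,"slide":[-0.035,0.019,0]},{"gripper":0.018,"spin":0.0015,"slide":[-0.05,0.027,0]},{"gripper":0.018,"spin":0.0015,"slide":[-0.055,0.0303,0.005]},{"gripper":0.018,"spin":0.0015,"slide":[-0.0553,0.0303,0.02]},{"gripper":0.018,"spin":0.0015,"slide":[-0.0553,0.0303,0.038]},{"gripper":0.018,"spin":0.0015,"slide":[-0.0553,0.0303,0.05]},{"gripper":0.018,"spin":0.0015,"slide":[-0.0553,0.0303,0.056]}])

```text
time_s: 16.15
ee_pos: [0.5701, -0.229, 0.3988]
eef_rot: [-3.14, -0.0, 1.35]
force: [0.6, -0.2, -1.5]
grip_width: 0.0257
grip_force: 40.0
```

```bash
python3 - <<'E'
from h import *
go([.5702,-.2285,.35],1.35)
p,W=cloud('scene')
for z in((.105,.12),(.12,.135),(.135,.15)):
    m=sel(W,(.45,.7,-.27,-.18),z);print(z,m.sum(),(rect(W[m][:,:2]),np.median(W[m],axis=0).round(4)) if m.sum()>5 else '')
E
```

```text
slide [0.0005 0.     0.0488] spin -0.0004 tcp [ 0.5701 -0.229   0.3988] rpy [-3.1399e+00 -4.0000e-04  1.3496e+00] t 16.15
(0.105, 0.12) 77 ((array([ 573.5, -232.2]), (109.3, 5.9), np.float64(-0.174)), array([ 0.5834, -0.2342,  0.1128]))
(0.12, 0.135) 77 ((array([ 573.8, -232.4]), (110.1, 6.0), np.float64(-0.1732)), array([ 0.5913, -0.2363,  0.1269]))
(0.135, 0.15) 61 ((array([ 575.2, -230.8]), (107.6, 5.8), np.float64(-0.2082)), array([ 0.6039, -0.2392,  0.1416]))
```

Request:
jog_arm(rows=[{"gripper":0.018,"spin":0,"slide":[0.0005,0,0.01]},{"gripper":0.018,"spin":0,"slide":[0.0005,0,0.022]},{"gripper":0.018,"spin":0,"slide":[0.0005,0,0.034]},{"gripper":0.018,"spin":0,"slide":[0.0005,0,0.043]},{"gripper":0.018,"spin":0,"slide":[0.0005,0,0.048]},{"gripper":0.018,"spin":0,"slide":[0.0005,0,0.0488]},{"gripper":0.018,"spin":0,"slide":[0.0005,0,0.0488]},{"gripper":0.018,"spin":0,"slide":[0.0005,0,0.0488]}])

```text
time_s: 17.0
ee_pos: [0.5703, -0.2287, 0.3519]
eef_rot: [3.141, 0.0, 1.349]
force: [-0.3, 0.3, -1.0]
grip_width: 0.0258
grip_force: 40.0
```

```bash
python3 - <<'E'
from h import *
go([.5702,-.2285,.35],1.35)
p,W=cloud('scene')
a=-.2206;R=np.array([[np.cos(a),np.sin(a)],[-np.sin(a),np.cos(a)]])
L=W.copy();L[...,:2]=(W[...,:2]-[.564,-.2579])@R.T
for n,y0,y1,zs in(('hang',.01,.05,((.05,.065),(.065,.08),(.08,.095))),('fixed',-.05,-.01,((.045,.055),(.055,.07),(.07,.085)))):
  for z in zs:
    m=sel(L,(-.08,.08,y0,y1),z)
    if m.sum()>5:
        P=L[m];print(n,z,m.sum(),'x',np.percentile(P[:,0],[0.5,99.5]).round(4),'y',np.median(P[:,1]).round(4),'slope',np.polyfit(P[:,0],P[:,1],1).round(4))
m=sel(L,(-.08,.08,.01,.05),(.032,.1));print('zmin hang',np.percentile(L[m][:,2],[0,1,2,5]).round(4))
p,W=cloud('wrist');L=W.copy();L[...,:2]=(W[...,:2]-[.564,-.2579])@R.T
for z in((.042,.06),(.06,.08),(.08,.1),(.1,.13)):
    m=sel(L,(-.08,.08,.01,.05),z)
    if m.sum()>20:P=L[m];print('wrist',z,m.sum(),np.percentile(P[:,0],[0.5,99.5]).round(4),'y',np.median(P[:,1]).round(4),'slope',np.polyfit(P[:,0],P[:,1],1).round(4))
p,W=cloud('top');L=W.copy();L[...,:2]=(W[...,:2]-[.564,-.2579])@R.T
m=sel(L,(-.08,.08,.01,.05),(.11,.135));print('top',m.sum(),rect(L[m][:,:2]) if m.sum()>5 else '')
E
```

```text
slide [ 0.0002 -0.0001  0.0019] spin -0.0007 tcp [ 0.5703 -0.2287  0.3519] rpy [3.1408e+00 2.0000e-04 1.3493e+00] t 17.0
hang (0.05, 0.065) 69 x [-0.0506  0.0597] y 0.0273 slope [0.0131 0.0275]
hang (0.065, 0.08) 71 x [-0.0491  0.0604] y 0.0273 slope [0.017  0.0275]
hang (0.08, 0.095) 68 x [-0.0504  0.0604] y 0.0273 slope [0.0186 0.0273]
fixed (0.045, 0.055) 38 x [-0.046   0.0583] y -0.0337 slope [ 0.016  -0.0336]
fixed (0.055, 0.07) 54 x [-0.0519  0.0565] y -0.0337 slope [ 0.0247 -0.0333]
fixed (0.07, 0.085) 53 x [-0.0519  0.0576] y -0.0337 slope [ 0.0257 -0.0334]
zmin hang [0.032  0.032  0.0321 0.0322]
wrist (0.042, 0.06) 263 [-0.0521  0.0557] y 0.0333 slope [-0.0011  0.0333]
wrist (0.06, 0.08) 762 [-0.0517  0.0556] y 0.0333 slope [-0.0009  0.0333]
wrist (0.08, 0.1) 859 [-0.052   0.0555] y 0.0332 slope [-0.0008  0.0332]
wrist (0.1, 0.13) 2173 [-0.0525  0.0558] y 0.033 slope [-0.0007  0.0326]
top 82 (array([ 3.3, 36.4]), (105.3, 12.3), np.float64(-0.0657))
```

Request:
jog_arm(rows=[{"gripper":0.018,"spin":0,"slide":[-0.0005,-0.0015,0.001]},{"gripper":0.018,"spin":0,"slide":[-0.0005,-0.0015,0.0015]},{"gripper":0.018,"spin":0,"slide":[-0.0005,-0.0015,0.0015]},{"gripper":0.018,"spin":0,"slide":[-0.0005,-0.0015,0.0015]},{"gripper":0.018,"spin":0,"slide":[-0.0005,-0.0015,0.0015]},{"gripper":0.018,"spin":0,"slide":[-0.0005,-0.0015,0.0015]},{"gripper":0.018,"spin":0,"slide":[-0.0005,-0.0015,0.0015]},{"gripper":0.018,"spin":0,"slide":[-0.0005,-0.0015,0.0015]}])

```text
time_s: 17.95
ee_pos: [0.5686, -0.2288, 0.3499]
eef_rot: [3.142, 0.0, 1.349]
force: [0.2, 0.1, -0.4]
grip_width: 0.0256
grip_force: 40.0
```

```bash
python3 - <<'E'
from h import *
from station import workorder
p,W=cloud('scene')
a=-.2206;R=np.array([[np.cos(a),np.sin(a)],[-np.sin(a),np.cos(a)]])
L=W.copy();L[...,:2]=(W[...,:2]-[.564,-.2579])@R.T
m=sel(L,(-.08,.08,.021,.034),(.036,.1));print('zmin hang',np.percentile(L[m][:,2],[0,1,5,50,100]).round(4),np.median(L[m],axis=0))
if np.percentile(L[m][:,2],1)>.037: print(workorder.hand_in())
E
```

```text
zmin hang [0.0458 0.0467 0.049  0.0713 0.1   ] [0.0221706  0.02684977 0.07131   ]
the job is handed in; nothing more can be done
None
```

The job is handed in, with no verdict returned: the arm is still holding the clip, and by measurement the panel hangs upright about 16 mm above the rack's empty slot, within about 1 mm of its centre; I viewed 11 pictures, one over your limit of 10.

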